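# Stopper the flask from the snap cradle

## Task

Pull the stopper straight out of the sloping snap cradle, whose sprung rollers hold it by its flange, and put it in the open neck of the flask, upright. Lower it by hand until its flange is down on the rim, without dropping it or forcing it, then let go; leave the flask standing where it is and do not disturb the other things on the bench.

Things in the scene. Friction and masses are not known exactly. Their poses are not given: they have to be found in the camera images.
- stopper: Loose grey stopper, 0.10 kg, snapped in the cradle. Origin: middle of its flange's underside; z runs along it from plug to grip. Below the flange: black round tapered plug, 36 mm long, diameter 35 mm at the flange, 24 mm at its foot. Flange: plate 60 (x) x 44 (y) x 8 mm. Above it the grip: bar 30 (x) x 20 (y) mm, z = 8 to 54 mm; close on it along y; the hand may stand 15 degrees more upright
- cradle: Aluminium snap cradle, fixed, base plate 150 x 100 x 8 mm, about 120 mm high, with a sloping block whose 38 mm square pocket holds the plug. Origin: on the bench under the pocket's mouth, z up. The pocket leans 25 degrees towards the cradle's -x (roughly to the robot): the stopper leaves along (-0.423, 0, 0.906) of the cradle's frame, and is clear after 40 mm
- cradle_seat (a point): Middle of the pocket's mouth, 70 mm above the bench; the stopper's origin when snapped in. Sprung steel rollers (16 mm thick, 26 mm long) at the flange's x ends lap 3 mm over its top; 54 mm gap between them for the fingers; they and their end plates rise to 26 mm above the mouth along its axis. They give way within 6 mm at a straight pull of about 10 to 20 N
- flask: White open flask, loose, about 0.7 kg, 115 mm high, base 96 mm in diameter, a cone up to a straight neck, 50 mm outer and 40 mm inner diameter, from z = 80 mm up. Origin: middle of its underside, z up
- flask_rim (a point): Middle of the flask's mouth, level with the rim, 115 mm above the bench; the stopper's origin lies here when it is home
- marker: bystander: marker pen with a red cap, 130 mm long, lying; origin under its middle
- solder: bystander: spool of solder, 56 mm across, 34 mm high; origin under its middle
- ferrite: bystander: small black ferrite block, 21 x 33 x 19 mm; origin under its middle
Things that resemble listed ones, but are neither listed nor needed, are in the scene too. Leave any purple look-alike of the stopper alone.

How it is judged (in metres and radians):
On the way, in this order (a step that is already met when the one before it is completed fails the run):
1. the stopper is pulled clear of the cradle: its origin 60 mm or more from the pocket mouth (distance between stopper and cradle_seat above 0.06 m), for 0.1 s.
2. the stopper is lowered home in the flask's neck (within 6 mm) while the fingers still hold it (distance between stopper and flask_rim below 0.006 m and contact force between the fingers and stopper above 0.5 N), for 0.1 s.
At the end, for the whole second after the job is handed in: The stopper stands upright in the flask's neck, flange on the rim: its origin within 5 mm of the middle of the rim, its axis within 0.06 rad of the flask's; both are at rest and released, and the flask stands upright within 40 mm of where it was (distance between stopper and flask_rim below 0.005 m and angle between the z axis of stopper and the z axis of flask, either way round below 0.06 rad and angle between stopper's own z axis and vertical below 0.1 rad and angle between flask's own z axis and vertical below 0.06 rad and distance of flask from where it was at the start of the episode below 0.04 m and linear speed of each of stopper, flask below 0.01 m/s); the robot touches nothing.
It fails at once if the stopper is forced on the flask with more than 45 N (contact force between stopper and flask above 45 N).
It fails at once if the flask is tipped or pushed 50 mm away (angle between flask's own z axis and vertical above 0.3 rad or distance of flask from where it was at the start of the episode above 0.05 m).
It fails at once if a bystander is moved by more than 30 mm (distance of any of marker, solder, ferrite from where it was at the start of the episode above 0.03 m).
It also fails if it takes over 51 s, if anything falls off the work surface, if the arm or the gripper's body presses on something with over 40 N, if the wrist force passes 120 N, or if a joint passes its speed limit or range.

## Robot

A 6-joint arm with a two-finger parallel gripper is mounted at the origin on the work surface; the furniture and walls round the work are solid. World frame = base frame: x ahead of the robot, y to its left, z up, the work surface at z = 0. Lengths are in mm, angles in rad, forces in N, time in s.
With the tool pointing down it reaches from about 300 to 775 mm from the base axis. Payload 14.6 kg.
Tool frame: the origin (TCP) lies on the centre line of the jaws, within the pads' length; the fingertips stand 8 mm ahead of it and the grasp point (between the pads) lies 11 mm behind it; z points along the fingers, y is the line along which they close (so a half turn about z gives the same grasp; the last joint's range is limited). The gripper opens to 94 mm and grips with 3 to 60 N. Pads are 16 mm wide; open, the fingers measure 119 mm over their backs; the gripper's body (75 mm by 177 mm) begins 78 mm behind the grasp point.
Start: joints at [-1.303, 0.3, 1.521, -0, 1.321, -0.067], TCP at [180.712, -519.454, 213.446] pointing down, gripper open.
Joint ranges: [-3.03, 3.03], [-0.79, 2.21], [0.23, 2.52], [-1.04, 4.18], [0, 3.07], [-2.55, 2.55]. Speed limits (rad/s): [2.22, 2.22, 2.57, 3.14, 3.14, 3.14].

## Interface

Orientations are given as [roll, pitch, yaw] about the fixed x, y, z axes, in that order (R = Rz(yaw) Ry(pitch) Rx(roll)).
In Python, from cell import manip gives the robot as it stands.
- The arm moves only by the tool jog_arm, never from a script. Its argument "rows" is one flat list of numbers, 7 for each row, row after row: the shift along the world's x, y, z in cm, then the turn, a rotation vector about the world's x, y, z in rad, then the closure, from 0 (fully open) to 1 (shut). In form: [dx, dy, dz, rx, ry, rz, fingers, dx, dy, dz, rx, ry, rz, fingers, ...]. A call has 1 to 20 rows; each row shifts and turns the commanded pose from where the row before left it; what a row does not reach is not made up. A row lasts 1/12 s, in which the tool goes at most 41.7 mm and 7.16 degrees, less where a joint would pass 70% of its speed; a pose out of reach is approached as far as the arm can. A call with a gripper value outside its range is refused whole. The fingers move at their own pace and stop on an object; "newtons" is the grip in N (left out, the last holds). Time passes only in rows, so rows that do not move let the fingers close. It gives the time, the measured TCP pose, the force, the opening and the grip force at its end, in the units of the state.
- manip.read_state(): the state, without advancing time (a new reading comes with each control period).
- manip.camera(name): name is "scene" or "side" or "wrist"; returns (picture, depth): 384x512x3 uint8, blue, green, red; 384x512 float32, mm along the optical axis (not along the pixel's ray), 0 where there is no reading.
- manip.camera_model(name): a dict with "K" (3x3 intrinsics, pixels), "R" (3x3) and "t" (3): a world point X has camera coordinates R X + t. Camera axes: x right, y down, z forward; pixel columns grow to the right and rows downward; lengths in mm; the calibration is good to about 2 mm. A picture is of the moment at which its call begins: read the wrist's pose just before it. camera_model takes no time and is no camera call; for the wrist camera it gives the pose at the moment of the call.
- manip.sign_off(): hands the job in; it is judged then, once.
The state is a dict: "clock": time; "joints": joint angles; "qd": joint speeds; "effort": joint torques, N m; "eef_pos": TCP position; "eef_rot": TCP orientation; "wrist_force": force on the tool from outside, world axes, zero at the start; "moment": the same for the moment, N m; "finger_gap": finger opening in mm; "finger_force": force on a finger pad.
Only numpy, scipy, OpenCV 4.12 (cv2) and the standard library are available. Lean on these libraries where they do the work, as an engineer would, in place of code of your own. Each camera call takes 0.05 s, during which the arm holds its last target. There are 200 camera calls.

## Working session

There is one attempt and no reset: what is moved stays moved. The work goes in short steps, Python scripts to look and compute and a tool call to move; the robot and the scene stay as the last step left them, time stands still between calls to the robot, and variables do not carry over. Pictures are saved under pics/ and viewed, at most 10 in all, crops included, and the job is handed in when it is done.

Besides the shell and the picture viewer there is one more tool, called after ">>>" as name(argument=value, ...) on one line, values as JSON. jog_arm: Moves the arm, as the interface text tells. Its arguments: {"type":"object","properties":{"rows":{"type":"array"},"newtons":{"type":"number"}},"required":["rows"]}

```bash
ls; mkdir -p pics
python3 - <<'E'
from cell import manip
import cv2,numpy as np
s=manip.read_state();print(s)
for n in("scene","side"):
    im,d=manip.camera(n);m=manip.camera_model(n)
    np.savez(f"{n}.npz",im=im,d=d,K=m["K"],R=m["R"],t=m["t"])
    cv2.imwrite(f"pics/{n}.png",im);print(n,m, (d>0).mean())
E
```

```text
pics
{'clock': 0.0, 'joints': array([-1.30263801e+00,  3.00508570e-01,  1.52157244e+00, -5.24614420e-06,
        1.32069771e+00, -6.66223465e-02]), 'qd': array([-0.00062391,  0.00040762,  0.00144005, -0.00060539,  0.00172637,
        0.0008352 ]), 'effort': array([-2.54522405e-03, -5.31799221e+01, -3.52743208e+01,  7.06912042e-02,
        2.43211380e-02, -8.08589402e-05]), 'eef_pos': array([ 180.62704373, -519.22901532,  212.86942898]), 'eef_rot': array([-3.14040889e+00, -7.38893937e-05,  3.34781925e-01]), 'wrist_force': array([ 0.37945968,  0.0814149 , -0.02663831]), 'moment': array([0.02767947, 0.01052111, 0.02491375]), 'finger_force': 0.0, 'finger_gap': 93.92471461026732}
scene {'K': array([[460.03770037,   0.        , 261.16901924],
       [  0.        , 460.03770037, 187.59164681],
       [  0.        ,   0.        ,   1.        ]]), 'R': array([[ 0.88327009, -0.46871327,  0.01190855],
       [-0.30371212, -0.59131312, -0.74706609],
       [ 0.35720147,  0.65624437, -0.66464309]]), 't': array([-488.11545572,  281.82234043,  995.53203601])} 0.9958140055338541
side {'K': array([[413.20867332,   0.        , 252.96937348],
       [  0.        , 413.20867332, 191.52261612],
       [  0.        ,   0.        ,   1.        ]]), 'R': array([[ 0.94512373, -0.32591785, -0.02277471],
       [-0.21594025, -0.57084704, -0.79215116],
       [ 0.24517533,  0.75359884, -0.60989987]]), 't': array([-521.66754181,  243.68855483,  901.90510843])} 0.9957987467447916
```

View pics/scene.png

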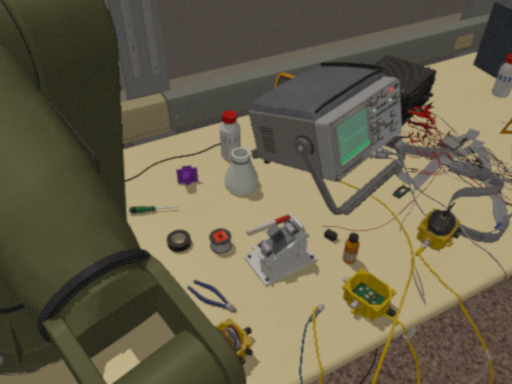

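View pics/side.png

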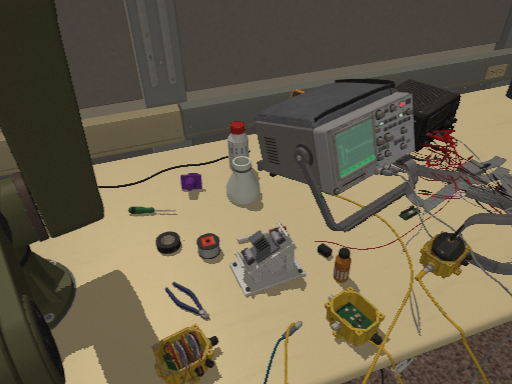

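The scene picture shows the cradle at (280,250), the flask at (240,175) with a capped bottle behind it at (230,135), the purple look-alike at (187,175), and the marker's red cap at (283,218). The solder is at (220,240), a black ring look-alike at (178,240), and the ferrite at (330,235). In the side view the cradle is at (268,258) and the flask at (243,180).

Stopper candidates are the grey thing in the cradle at scene (272,240) and the purple one at (187,175). I choose the grey one and check it in a close crop.

```bash
cat > h.py <<'E'
import numpy as np,cv2
def load(n):
    z=np.load(n+".npz");return z["im"],z["d"],z["K"],z["R"],z["t"]
def cloud(d,K,R,t):
    v,u=np.mgrid[:d.shape[0],:d.shape[1]]
    c=np.stack([(u-K[0,2])/K[0,0]*d,(v-K[1,2])/K[1,1]*d,d],-1)
    return (c-t)@R
def ray(u,v,K,R,t,z):
    w=R.T@np.array([(u-K[0,2])/K[0,0],(v-K[1,2])/K[1,1],1]);o=-R.T@t
    return o+w*(z-o[2])/w[2]
E
python3 - <<'E'
from h import *
A=[]
for n,(x,y) in (("scene",(235,200)),("side",(220,205))):
    im,d,K,R,t=load(n);A.append(cv2.resize(im[y:y+95,x:x+100],None,fx=4,fy=4,interpolation=cv2.INTER_CUBIC))
    P=cloud(d,K,R,t);print(n)
    # flask rim: points z 105..120 around flask
    u,v=(240,155) if n=="scene" else (241,163)
    Q=P[v-12:v+12,u-14:u+14].reshape(-1,3);Q=Q[(Q[:,2]>108)&(Q[:,2]<122)]
    print("rim",len(Q),Q.min(0),Q.max(0),(Q.min(0)+Q.max(0))/2,cv2.minEnclosingCircle(Q[:,:2].astype(np.float32)))
    W=P.reshape(-1,3);r=ray(*((280,255) if n=="scene" else (268,262)),K,R,t,30);print("cradle about",r)
    W=W[np.hypot(*(W[:,:2]-r[:2]).T)<110]
    for a,b in((4,11),(11,40),(40,60),(60,80),(80,100),(100,130)):
        q=W[(W[:,2]>a)&(W[:,2]<b)]
        if len(q)>5: print(a,b,len(q),q.mean(0).round(),q.min(0).round(),q.max(0).round(),cv2.minAreaRect(q[:,:2].astype(np.float32)))
cv2.imwrite("pics/crop.png",np.hstack(A))
E
```

```text
scene
rim 128 [562.92982772 163.71374015 108.0928248 ] [611.93287361 216.06352054 118.55324117] [587.43135067 189.88863035 113.32303298] ((589.0947875976562, 190.26560974121094), 26.762252807617188)
cradle about [ 543.53143804 -112.10170371   30.        ]
4 11 960 [ 531. -126.    8.] [ 436. -222.    4.] [648. -16.  11.] ((532.759033203125, -128.23934936523438), (172.7915802001953, 213.87245178222656), 54.95027542114258)
11 40 321 [ 544. -126.   21.] [ 475. -157.   11.] [623. -60.  40.] ((547.9313354492188, -105.13607025146484), (144.8599395751953, 96.87454223632812), 3.784207344055176)
40 60 302 [ 537. -127.   50.] [ 489. -137.   40.] [607. -77.  60.] ((550.6317749023438, -114.22178649902344), (61.03632736206055, 115.03975677490234), 80.46472930908203)
60 80 555 [ 530. -116.   71.] [ 482. -137.   60.] [612. -75.  80.] ((546.55859375, -104.48500061035156), (128.4298095703125, 61.139801025390625), 4.04108190536499)
80 100 348 [ 570. -113.   89.] [ 506. -133.   80.] [607. -70. 100.] ((554.9763793945312, -103.59542846679688), (99.02336883544922, 61.60918045043945), 5.5203537940979)
100 1
[... 740 characters left out ...]
88), 4.369224548339844)
40 60 375 [ 539. -127.   50.] [ 488. -136.   40.] [605. -75.  60.] ((538.0908203125, -124.38075256347656), (55.53663635253906, 123.1749496459961), 65.85238647460938)
60 80 635 [ 530. -116.   70.] [ 480. -133.   60.] [608. -72.  80.] ((543.2062377929688, -103.74322509765625), (124.619384765625, 60.35623550415039), 4.418542861938477)
80 100 403 [ 567. -112.   88.] [ 518. -131.   80.] [608. -68. 100.] ((560.0220336914062, -108.25300598144531), (83.94955444335938, 62.049774169921875), 15.145248413085938)
100 130 392 [ 554. -105.  111.] [ 510. -125.  100.] [597. -72. 127.] ((552.4957885742188, -102.51754760742188), (84.16242218017578, 52.49481201171875), 6.798161506652832)
```

View pics/crop.png

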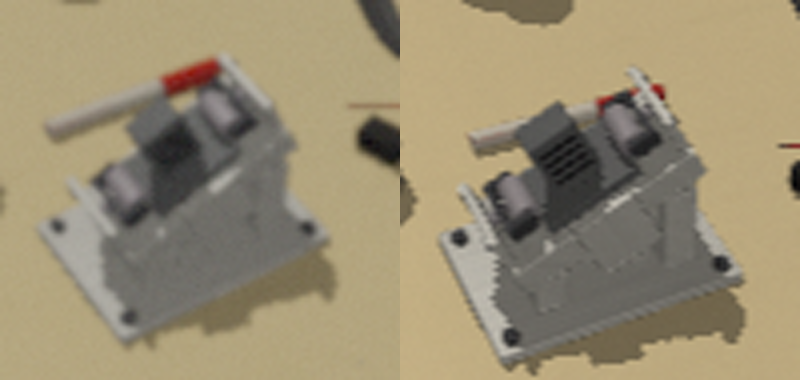

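The crop shows the grey ribbed grip standing between the two rollers in the cradle, leaning towards the robot. The marker lies just behind the cradle. This is the right object, with the grip top at scene about (276,230). I'll move above it for a wrist view.

>>> jog_arm(rows=[1.5,2,0.2,0,0,-0.015,0.2,1.5,2,0.2,0,0,-0.015,0.2,1.5,2,0.2,0,0,-0.015,0.2,1.5,2,0.2,0,0,-0.015,0.2,1.5,2,0.2,0,0,-0.015,0.2,1.5,2,0.2,0,0,-0.015,0.2,1.5,2,0.2,0,0,-0.015,0.2,1.5,2,0.2,0,0,-0.015,0.2,1.5,2,0.2,0,0,-0.015,0.2,1.5,2,0.2,0,0,-0.015,0.2,1.5,2,0.2,0,0,-0.015,0.2,1.5,2,0.2,0,0,-0.015,0.2,1.5,2,0.2,0,0,-0.015,0.2,1.5,2,0.2,0,0,-0.015,0.2,1.5,2,0.2,0,0,-0.015,0.2,1.5,2,0.2,0,0,-0.015,0.2,1.5,2,0.2,0,0,-0.01,0.2,1.5,2,0.2,0,0,-0.01,0.2,1.5,2,0.2,0,0,0,0.2,1.5,2,0.2,0,0,0,0.2], newtons=30)

```text
clock: 1.77
eef_pos: [481.2, -118.3, 253.3]
eef_rot: [-3.141, 0.0, 0.075]
wrist_force: [0.2, -1.5, 0.3]
finger_gap: 75.0
finger_force: 0.0
```

Run:
```python
from cell import manip
import cv2,numpy as np
from h import *
s=manip.read_state();print(s["clock"],s["joints"],s["eef_pos"],s["eef_rot"])
m=manip.camera_model("wrist");im,d=manip.camera("wrist")
np.savez("wrist.npz",im=im,d=d,K=m["K"],R=m["R"],t=m["t"]);cv2.imwrite("pics/wrist.png",im);print(m, -m["R"].T@m["t"])
```

```text
1.7667 [-3.14912455e-01  1.48138717e-01  1.61295978e+00 -1.98983889e-05
  1.38100730e+00  1.18108488e+00] [ 481.19449907 -118.26281128  253.3102126 ] [-3.14141577e+00  4.82088873e-04  7.48027965e-02]
{'K': array([[332.20764495,   0.        , 257.77998533],
       [  0.        , 332.20764495, 197.09224026],
       [  0.        ,   0.        ,   1.        ]]), 'R': array([[ 7.55878199e-02, -9.97139148e-01,  3.13712321e-05],
       [-9.69154660e-01, -7.34590632e-02,  2.35250954e-01],
       [-2.34575631e-01, -1.78125103e-02, -9.71934662e-01]]), 't': array([-154.94297   ,  422.51159724,  538.72172459])} [ 547.56187331 -113.86640869  424.2109218 ]
```

View pics/wrist.png

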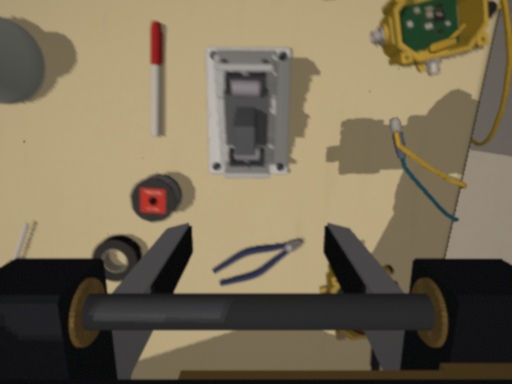

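The wrist view shows the cradle plate at corners about (207,48), (292,48), (289,175) and (208,172). The grip is at (244,128), between rollers at (246,85) and (246,155).

Run:
```python
from h import *
im,d,K,R,t=load("wrist");P=cloud(d,K,R,t)
hsv=cv2.cvtColor(im,cv2.COLOR_BGR2HSV)
S=np.zeros(d.shape,bool);S[35:195,195:305]=1
m=S&(P[...,2]>5)&(P[...,2]<11.5)&(hsv[...,1]<60)
# ray-cast plate mask onto z=8
v,u=np.where(m);q=np.array([ray(a,b,K,R,t,8)[:2] for a,b in zip(u,v)],np.float32)
print("plate",len(q),cv2.minAreaRect(q))
table=P[...,2][(hsv[...,1]>60)&S];print("table z",np.median(table))
W=P[S]
for n in("scene","side","wrist"):
    i2,d2,K2,R2,t2=load(n);Q=cloud(d2,K2,R2,t2).reshape(-1,3)
    Q=Q[(abs(Q[:,0]-530)<90)&(abs(Q[:,1]+106)<60)&(Q[:,2]>50)]
    # cradle slope coordinates: along axis a, relative to seat guess
    yaw=np.radians(4.4);ex=np.array([np.cos(yaw),np.sin(yaw),0]);ey=np.array([-np.sin(yaw),np.cos(yaw),0]);ez=np.array([0,0,1.])
    a=-.423*ex+.906*ez;b=.906*ex+.423*ez;s0=np.array([546,-106,70.])
    L=np.stack([(Q-s0)@b,(Q-s0)@ey,(Q-s0)@a],-1)
    print(n)
    for lo,hi in((-3,3),(5,11),(14,30),(35,50),(50,58)):
        g=L[(L[:,2]>lo)&(L[:,2]<hi)]
        if lo>=35: g=g[abs(g[:,0])<25]
        if len(g)>3: print(lo,hi,len(g),np.percentile(g,[2,50,98],axis=0).round(1).tolist())
```

```text
plate 3067 ((549.9937744140625, -102.67677307128906), (148.21859741210938, 99.21700286865234), 3.9837238788604736)
table z -0.1762582802708681
scene
-3 3 272 [[-49.7, -27.6, -2.8], [11.7, -19.7, 0.0], [58.0, 30.4, 2.6]]
5 11 260 [[-46.4, -21.7, 5.2], [2.3, -8.3, 8.2], [56.4, 23.1, 10.8]]
14 30 441 [[-57.2, -21.3, 14.7], [-1.1, -1.6, 21.2], [61.6, 23.6, 28.2]]
35 50 54 [[-12.7, -8.2, 35.2], [1.4, -6.6, 41.8], [16.1, 1.6, 48.7]]
50 58 108 [[-12.2, -7.7, 50.6], [2.3, 2.1, 53.4], [16.6, 13.0, 56.8]]
side
-3 3 313 [[-46.8, -26.5, -2.7], [13.9, -18.8, 0.1], [57.1, 25.9, 2.8]]
5 11 293 [[-53.7, -19.9, 5.6], [2.1, -6.9, 8.1], [47.5, 24.9, 10.6]]
14 30 491 [[-58.9, -20.3, 14.4], [-1.8, -1.8, 21.1], [59.6, 23.9, 28.1]]
35 50 68 [[-14.0, -7.0, 35.6], [0.2, -5.1, 41.4], [15.1, -2.2, 49.4]]
50 58 111 [[-13.7, -6.4, 50.5], [0.5, 2.6, 53.9], [14.6, 13.8, 55.9]]
wrist
-3 3 1623 [[-44.8, -26.9, -2.0], [15.6, -10.4, -0.3], [59.9, 32.2, 1.7]]
5 11 1455 [[-44.2, -18.9, 5.9], [10.5, -1.3, 7.9], [59.9, 24.5, 10.4]]
14 30 2628 [[-58.2, -19.6, 14.8], [34.9, 2.6, 20.8], [60.1, 24.8, 27.0]]
35 50 191 [[-8.6, -7.2, 35.5], [14.6, 1.0, 43.6], [15.3, 13.2, 49.4]]
50 58 643 [[-13.3, -6.3, 51.0], [2.0, 3.0, 53.6], [14.9, 12.4, 54.8]]
```

>>> jog_arm(rows=[0.34,0.16,-1.27,0.0038,-0.0544,0,0.4,0.34,0.16,-1.27,0.0038,-0.0544,0,0.4,0.34,0.16,-1.27,0.0038,-0.0544,0,0.4,0.34,0.16,-1.27,0.0038,-0.0544,0,0.4,0.34,0.16,-1.27,0.0038,-0.0544,0,0.4,0.34,0.16,-1.27,0.0038,-0.0544,0,0.4,0.34,0.16,-1.27,0.0038,-0.0544,0,0.4,0.34,0.16,-1.27,0.0038,-0.0544,0,0.4,0,0,0,0,0,0,0.4,0,0,0,0,0,0,0.4])

```text
clock: 2.65
eef_pos: [507.4, -106.7, 151.6]
eef_rot: [3.14, -0.434, 0.075]
wrist_force: [0.6, -0.3, 0.5]
finger_gap: 55.8
finger_force: 0.0
```

```bash
cat >> h.py <<'E'
from scipy.spatial.transform import Rotation as Ro
yaw=np.radians(4.0);ex=np.array([np.cos(yaw),np.sin(yaw),0]);ey=np.array([-np.sin(yaw),np.cos(yaw),0]);ez=np.array([0,0,1.])
AX=-.4226*ex+.9063*ez;BX=.9063*ex+.4226*ez;S0=np.array([546.7,-102.9,70.3])
def tool(s): return Ro.from_euler('xyz',s["eef_rot"]).as_matrix()
E
python3 - <<'E'
from cell import manip
from h import *
s=manip.read_state();p=s["eef_pos"];T=tool(s)
print(p,s["eef_rot"],s["joints"],s["clock"],s["wrist_force"])
print("tool z . (b,ey,a)",T[:,2]@BX,T[:,2]@ey,T[:,2]@AX,"y.",T[:,1]@ey)
print("local",[(p-S0)@k for k in(BX,ey,AX)]);print("to 20:",S0+20*AX-p)
E=Ro.from_matrix(np.stack([BX,-ey,-AX],1)@T.T).as_rotvec();print("rot fix",E)
E
```

```text
[ 507.40463567 -106.65750905  151.59006297] [ 3.14001877 -0.43359591  0.07481254] [-0.36917532  0.09645732  1.98259372  0.2864831   0.6862102   0.93934506] 2.65 [ 0.61749298 -0.34197372  0.51199119]
tool z . (b,ey,a) -0.0027207277632920854 0.0005265463141134653 -0.9999813850255463 y. -0.999989570419302
local [np.float64(-1.4110064805119205), np.float64(-1.0072498987733884), np.float64(90.34972104474213)]
to 20: [ 30.86395298   3.16792734 -63.16406297]
rot fix [ 0.00162035 -0.00261291 -0.00433618]
```

>>> jog_arm(rows=[0.31,0.03,-0.63,0,0,0,0.4,0.31,0.03,-0.63,0,0,0,0.4,0.31,0.03,-0.63,0,0,0,0.4,0.31,0.03,-0.63,0,0,0,0.4,0.31,0.03,-0.63,0,0,0,0.4,0.31,0.03,-0.63,0,0,0,0.4,0.31,0.03,-0.63,0,0,0,0.4,0.31,0.03,-0.63,0,0,0,0.4,0.31,0.03,-0.63,0,0,0,0.4,0.31,0.03,-0.63,0,0,0,0.4,0,0,0,0,0,0,0.4,0,0,0,0,0,0,0.4])

```text
clock: 3.65
eef_pos: [538.9, -103.5, 88.4]
eef_rot: [3.14, -0.436, 0.075]
wrist_force: [0.1, 0.6, 1.4]
finger_gap: 56.2
finger_force: 0.0
```

Run:
```python
from cell import manip
from h import *
s=manip.read_state();p=s["eef_pos"];T=tool(s)
print("local",[(p-S0)@k for k in(BX,ey,AX)],T[:,2]@AX,s["wrist_force"])
A=[]
for n in("side","wrist"):
    im,d=manip.camera(n); A.append(cv2.resize(im[190:290,200:333] if n=="side" else im,(400,300)))
cv2.imwrite("pics/pre.png",np.hstack(A))
```

```text
local [np.float64(0.5475438597578657), np.float64(-0.09455731125418737), np.float64(19.768269969363825)] -0.9999848950655761 [0.13650985 0.59680115 1.37282127]
```

View pics/pre.png

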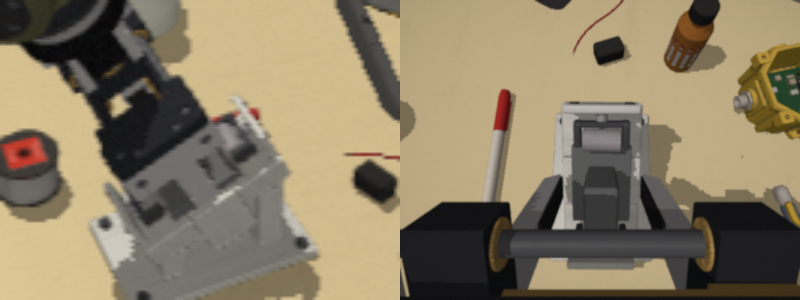

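The grip at (605,195) lies centred between the open fingers, and nothing is touching. I'll close firmly.

>>> jog_arm(rows=[0,0,0,0,0,0,0.8,0,0,0,0,0,0,0.9,0,0,0,0,0,0,1,0,0,0,0,0,0,1,0,0,0,0,0,0,1,0,0,0,0,0,0,1,0,0,0,0,0,0,1,0,0,0,0,0,0,1], newtons=50)

```text
clock: 4.42
eef_pos: [538.9, -103.6, 88.9]
eef_rot: [3.139, -0.436, 0.075]
wrist_force: [-1.6, -0.5, 1.0]
finger_gap: 19.8
finger_force: 50.0
```

>>> jog_arm(rows=[-0.063,-0.004,0.136,0,0,0,1,-0.063,-0.004,0.136,0,0,0,1,-0.063,-0.004,0.136,0,0,0,1,-0.063,-0.004,0.136,0,0,0,1,-0.063,-0.004,0.136,0,0,0,1,-0.063,-0.004,0.136,0,0,0,1,-0.063,-0.004,0.136,0,0,0,1,-0.063,-0.004,0.136,0,0,0,1,-0.211,-0.015,0.453,0,0,0,1,-0.211,-0.015,0.453,0,0,0,1,-0.211,-0.015,0.453,0,0,0,1,-0.211,-0.015,0.453,0,0,0,1,-0.211,-0.015,0.453,0,0,0,1,-0.211,-0.015,0.453,0,0,0,1,-0.211,-0.015,0.453,0,0,0,1,-0.211,-0.015,0.453,0,0,0,1,-0.211,-0.015,0.453,0,0,0,1,-0.211,-0.015,0.453,0,0,0,1,-0.211,-0.015,0.453,0,0,0,1,-0.211,-0.015,0.453,0,0,0,1])

```text
clock: 6.08
eef_pos: [508.3, -105.8, 154.5]
eef_rot: [3.139, -0.436, 0.075]
wrist_force: [-0.4, 0.5, -0.3]
finger_gap: 19.8
finger_force: 50.0
```

>>> jog_arm(rows=[-0.2,0,1.6,0,0,0,1,-0.2,0,1.6,0,0,0,1,-0.2,0,1.6,0,0,0,1,-0.2,0,1.6,0,0,0,1,0,0,1.6,0,0,0,1,0,0,1.6,0,0,0,1,0,1.9,0,-0.0034,0.0483,0,1,0,1.9,0,-0.0034,0.0483,0,1,0,1.9,0,-0.0034,0.0483,0,1,0,1.9,0,-0.0034,0.0483,0,1,0,1.9,0,-0.0034,0.0483,0,1,0,1.9,0,-0.0034,0.0483,0,1,0,1.9,0,-0.0034,0.0483,0,1,0,1.9,0,-0.0034,0.0483,0,1,0,1.9,0,-0.0034,0.0483,0,1,0,1.9,0,0,0,0,1,0,0,0,0,0,0,1,0,0,0,0,0,0,1])

```text
clock: 7.58
eef_pos: [500.4, 84.6, 250.1]
eef_rot: [3.141, -0.0, 0.076]
wrist_force: [-0.2, 0.3, -0.7]
finger_gap: 19.7
finger_force: 50.0
```

Run:
```python
from cell import manip
from h import *
s=manip.read_state();print(s["eef_pos"],s["eef_rot"],s["clock"],s["finger_gap"],s["joints"])
A=[]
for n in("wrist","scene"):
    m=manip.camera_model(n);im,d=manip.camera(n);np.savez(n+"2.npz",im=im,d=d,K=m["K"],R=m["R"],t=m["t"])
    A.append(cv2.resize(im,(400,300)) if n=="wrist" else cv2.resize(im[100:250,170:370],(400,300),interpolation=cv2.INTER_CUBIC))
cv2.imwrite("pics/carry.png",np.hstack(A))
# obstacles near flask (from the first scene/side clouds)
for n in("scene","side"):
    _,d,K,R,t=load(n);Q=cloud(d,K,R,t).reshape(-1,3);Q=Q[(Q[:,0]>530)&(Q[:,0]<650)&(Q[:,1]>80)&(Q[:,1]<320)]
    for y in range(80,320,30):
        q=Q[(Q[:,1]>=y)&(Q[:,1]<y+30)];i=q[:,2].argmax();print(n,y,q[i].round())
```

```text
[500.42799425  84.62670048 250.08750888] [ 3.14125905e+00 -4.07136803e-04  7.61671181e-02] 7.5833 19.681382124746612 [ 9.55246762e-02  1.77220585e-01  1.58671614e+00 -3.47914938e-04
  1.37725534e+00  1.59022080e+00]
scene 80 [619.  84.   6.]
scene 110 [585. 140.  24.]
scene 140 [593. 166. 118.]
scene 170 [567. 199. 119.]
scene 200 [580. 208. 118.]
scene 230 [539. 243.   7.]
scene 260 [579. 275.   7.]
scene 290 [609. 313. 156.]
side 80 [644.  85.   4.]
side 110 [561. 116.   4.]
side 140 [591. 170. 117.]
side 170 [564. 200. 118.]
side 200 [574. 206. 118.]
side 230 [547. 248.   4.]
side 260 [567. 274.   3.]
side 290 [612. 315. 153.]
```

View pics/carry.png

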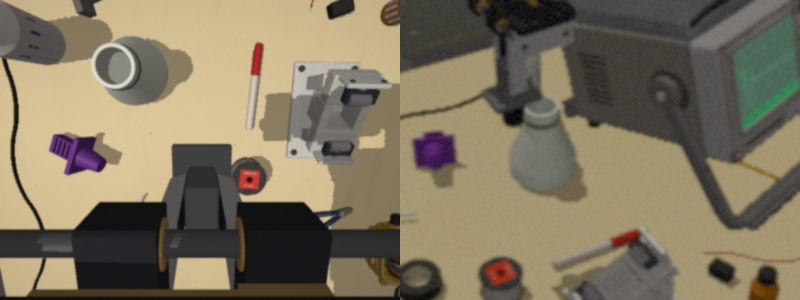

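The held stopper is in the left wrist image with its flange at (202,155), and the flask's mouth is at (117,65). In the right image the stopper hangs upright at (515,105) in front of the neck. Next I'll measure the rim and how the stopper sits in the hand.

Run:
```python
from h import *
im,d,K,R,t=load("wrist2");P=cloud(d,K,R,t)
m=np.zeros(d.shape,bool);m[40:130,105:195]=1
m&=(P[...,2]>110)&(P[...,2]<122);print("rim z",np.median(P[m][:,2]),m.sum())
c=max(cv2.findContours(m.astype(np.uint8),cv2.RETR_EXTERNAL,cv2.CHAIN_APPROX_NONE)[0],key=len)[:,0]
print("contour px",c.min(0),c.max(0))
e=cv2.fitEllipse(c);q=np.array([ray(a,b,K,R,t,115)[:2] for a,b in c],np.float32)
print("wrist rim circle",cv2.minEnclosingCircle(q),cv2.fitEllipse(q), "depth pts",cv2.minEnclosingCircle(P[m][:,:2].astype(np.float32)))
for n in("scene","side"):
    i2,d2,K2,R2,t2=load(n);Q=cloud(d2,K2,R2,t2);k=(abs(Q[...,0]-586)<40)&(abs(Q[...,1]-191)<40)&(Q[...,2]>112)&(Q[...,2]<121)
    c=max(cv2.findContours(k.astype(np.uint8),cv2.RETR_EXTERNAL,cv2.CHAIN_APPROX_NONE)[0],key=len)[:,0]
    q=np.array([ray(a,b,K2,R2,t2,115)[:2] for a,b in c],np.float32);print(n,cv2.minEnclosingCircle(q),cv2.fitEllipse(q))
# stopper in hand, in tool axes relative to TCP (500.4,84.6,250.1), yaw .076
yw=.076;X=np.array([np.cos(yw),np.sin(yw),0]);Y=np.array([-np.sin(yw),np.cos(yw),0]);o=np.array([500.4,84.6,250.1])
for n in("wrist2","scene2"):
    i2,d2,K2,R2,t2=load(n);Q=cloud(d2,K2,R2,t2).reshape(-1,3)-o;L=np.stack([Q@X,Q@Y,Q[:,2]],-1)
    L=L[(abs(L[:,0])<45)&(abs(L[:,1])<32)&(L[:,2]>-75)&(L[:,2]<45)]
    for lo in range(-65,10,5):
        g=L[(L[:,2]>=lo)&(L[:,2]<lo+5)]
        if len(g)>3:print(n,lo,len(g),np.percentile(g,[2,50,98],axis=0).round(1).tolist())
```

```text
rim z 114.32127155260117 1052
contour px [117  55] [173 113]
wrist rim circle ((586.1028442382812, 189.44699096679688), 25.23263931274414) ((586.3682861328125, 189.5761260986328), (48.69010925292969, 49.48024368286133), 165.6983184814453) depth pts ((586.5338134765625, 190.27052307128906), 25.105749130249023)
scene ((588.0921630859375, 189.3993377685547), 27.274391174316406) ((588.1907348632812, 190.19631958007812), (47.60599136352539, 50.476688385009766), 141.94180297851562)
side ((584.9352416992188, 190.2584686279297), 26.955488204956055) ((585.072265625, 190.3681640625), (47.62063217163086, 50.41065216064453), 157.10702514648438)
wrist2 -25 19 [[28.0, -6.3, -21.2], [28.1, 3.4, -20.3], [28.2, 18.4, -20.0]]
wrist2 -20 109 [[23.0, -21.3, -19.9], [28.3, 2.2, -17.1], [28.5, 20.3, -15.0]]
wrist2 -15 2581 [[6.2, -21.6, -14.4], [18.9, -0.1, -13.0], [28.2, 20.8, -11.5]]
wrist2 -10 105 [[7.8, -13.5, -9.6], [13.1, 0.4, -7.1], [13.5, 13.8, -5.1]]
wrist2 -5 172 [[7.4, -18.2, -4.9], [12.8, -1.2, -2.4], [13.5, 18.2, -0.1]]
wrist2 0 242 [[7.6, -21.3, 0.1], [8.5, 0.4, 2.5], [13.6, 20.0, 4.9]]
wris
[... 305 characters left out ...]

scene2 -40 15 [[-14.1, -16.0, -39.5], [-7.4, -13.4, -37.7], [8.7, -2.3, -35.2]]
scene2 -35 15 [[-13.3, -16.5, -34.7], [-5.8, -13.8, -32.5], [7.6, -6.4, -30.4]]
scene2 -30 11 [[-9.8, -18.1, -29.6], [-2.6, -15.6, -27.5], [7.8, -12.9, -25.7]]
scene2 -20 35 [[-30.7, -24.9, -19.6], [-9.1, -22.0, -16.6], [27.7, 15.4, -15.1]]
scene2 -15 198 [[-30.6, -24.9, -14.6], [-9.6, -12.2, -11.7], [29.5, 19.6, -10.2]]
scene2 -10 26 [[-28.9, -23.1, -10.0], [-14.5, -8.4, -9.3], [25.8, 11.3, -5.5]]
scene2 -5 14 [[-15.2, -17.6, -4.8], [-12.7, -10.1, -3.1], [6.1, 3.1, -0.2]]
scene2 0 22 [[-16.2, -24.1, 0.3], [-9.2, -14.2, 3.9], [6.5, 3.9, 4.8]]
scene2 5 31 [[-15.5, -23.9, 5.2], [-8.9, -14.4, 7.7], [8.4, 6.9, 9.9]]
```

>>> jog_arm(rows=[0.87,1.06,0,0,0,0,1,0.87,1.06,0,0,0,0,1,0.87,1.06,0,0,0,0,1,0.87,1.06,0,0,0,0,1,0.87,1.06,0,0,0,0,1,0.87,1.06,0,0,0,0,1,0.87,1.06,0,0,0,0,1,0.87,1.06,0,0,0,0,1,0.87,1.06,0,0,0,0,1,0.87,1.06,0,0,0,0,1,0,0,-1,0,0,0,1,0,0,-1,0,0,0,1,0,0,-1,0,0,0,1,0,0,-1,0,0,0,1,0,0,-1,0,0,0,1,0,0,0,0,0,0,1,0,0,0,0,0,0,1])

```text
clock: 9.1
eef_pos: [587.3, 189.9, 199.6]
eef_rot: [3.141, 0.0, 0.075]
wrist_force: [0.1, 0.5, -0.3]
finger_gap: 19.7
finger_force: 50.0
```

Run:
```python
from cell import manip
from h import *
s=manip.read_state();print(s["eef_pos"],s["eef_rot"],s["clock"],s["wrist_force"])
A=[]
for n in("scene","side"):
    m=manip.camera_model(n);im,d=manip.camera(n);np.savez(n+"3.npz",im=im,d=d,K=m["K"],R=m["R"],t=m["t"])
    A.append(cv2.resize(im[100:200,195:295],(400,400),interpolation=cv2.INTER_CUBIC))
    Q=cloud(d,m["K"],m["R"],m["t"]).reshape(-1,3);Q=Q[(abs(Q[:,0]-587)<40)&(abs(Q[:,1]-190)<40)]
    for lo,hi in((85,113),(113,121),(142,150),(150,160),(179,189)):
        g=Q[(Q[:,2]>lo)&(Q[:,2]<hi)]
        if len(g)>3:print(n,lo,hi,len(g),np.percentile(g,[2,50,98],axis=0).round(1).tolist())
cv2.imwrite("pics/above.png",np.hstack(A))
```

```text
[587.31394948 189.93665489 199.60142729] [3.14118970e+00 4.24413960e-04 7.45701208e-02] 9.1 [ 0.13756036  0.47621804 -0.30999659]
scene 85 113 238 [[563.7, 163.8, 86.1], [587.2, 180.4, 100.7], [609.9, 212.5, 112.8]]
scene 113 121 80 [[563.9, 165.7, 113.2], [586.0, 185.1, 115.9], [611.0, 212.7, 118.7]]
scene 142 150 12 [[575.3, 177.3, 145.2], [583.3, 179.8, 147.3], [593.3, 188.4, 149.3]]
scene 150 160 26 [[573.9, 175.1, 150.8], [580.6, 178.4, 155.4], [596.1, 190.1, 159.8]]
scene 179 189 166 [[556.2, 165.6, 180.5], [575.0, 177.1, 187.0], [617.0, 209.7, 188.8]]
side 85 113 247 [[561.0, 164.9, 85.8], [584.5, 178.1, 100.4], [608.0, 213.7, 112.5]]
side 113 121 69 [[563.3, 166.4, 113.1], [585.0, 190.0, 114.9], [608.5, 215.4, 117.5]]
side 142 150 12 [[573.2, 177.7, 145.7], [580.9, 182.7, 147.3], [592.4, 187.4, 149.7]]
side 150 160 28 [[571.9, 176.7, 150.4], [581.3, 180.8, 154.7], [595.8, 192.5, 159.4]]
side 179 189 173 [[554.9, 166.8, 181.1], [579.8, 177.7, 187.4], [614.9, 211.7, 188.9]]
```

View pics/above.png

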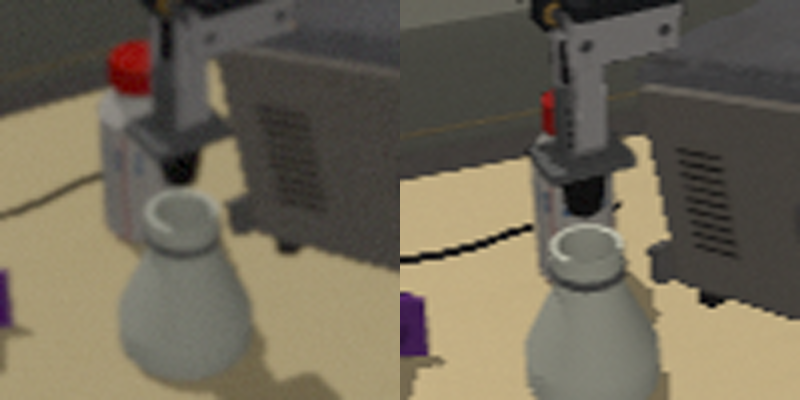

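In both views the plug (180,165 and 585,195) hangs centred over the mouth (183,212 and 588,243). Flange and neck centres agree within about 1 mm in each camera, so I'll lower it.

>>> jog_arm(rows=[0,0,-0.5,0,0,0,1,0,0,-0.5,0,0,0,1,0,0,-0.5,0,0,0,1,0,0,-0.5,0,0,0,1,0,0,-0.5,0,0,0,1,0,0,-0.5,0,0,0,1,0,0,-0.5,0,0,0,1,0,0,-0.5,0,0,0,1,0,0,-0.5,0,0,0,1,0,0,-0.5,0,0,0,1,0,0,0,0,0,0,1,0,0,0,0,0,0,1])

```text
clock: 10.2
eef_pos: [587.5, 190.2, 149.9]
eef_rot: [3.141, -0.0, 0.075]
wrist_force: [-0.3, -0.1, -0.3]
finger_gap: 19.8
finger_force: 50.0
```

>>> jog_arm(rows=[0,0,-0.2,0,0,0,1,0,0,-0.2,0,0,0,1,0,0,-0.2,0,0,0,1,0,0,-0.2,0,0,0,1,0,0,0,0,0,0,1,0,0,0,0,0,0,1])

```text
clock: 10.7
eef_pos: [587.5, 190.2, 142.0]
eef_rot: [3.141, -0.0, 0.075]
wrist_force: [0.1, 0.1, -0.2]
finger_gap: 19.3
finger_force: 50.0
```

>>> jog_arm(rows=[0,0,-0.1,0,0,0,1,0,0,-0.1,0,0,0,1,0,0,-0.1,0,0,0,1,0,0,-0.1,0,0,0,1,0,0,0,0,0,0,1,0,0,0,0,0,0,1])

```text
clock: 11.2
eef_pos: [587.5, 190.2, 138.0]
eef_rot: [3.141, -0.0, 0.075]
wrist_force: [-0.5, -0.0, -1.8]
finger_gap: 19.7
finger_force: 50.0
```

>>> jog_arm(rows=[0,0,-0.05,0,0,0,1,0,0,-0.05,0,0,0,1,0,0,0,0,0,0,1,0,0,0,0,0,0,1])

```text
clock: 11.53
eef_pos: [587.6, 190.2, 137.1]
eef_rot: [3.141, -0.0, 0.075]
wrist_force: [-0.0, -0.0, -0.6]
finger_gap: 20.2
finger_force: 50.0
```

>>> jog_arm(rows=[0,0,-0.05,0,0,0,1,0,0,0,0,0,0,1,0,0,0,0,0,0,1])

```text
clock: 11.78
eef_pos: [587.5, 190.2, 136.6]
eef_rot: [3.141, -0.0, 0.075]
wrist_force: [0.1, 0.8, -1.5]
finger_gap: 19.9
finger_force: 50.0
```

>>> jog_arm(rows=[0,0,-0.04,0,0,0,1,0,0,0,0,0,0,1,0,0,0,0,0,0,1])

```text
clock: 12.03
eef_pos: [587.5, 190.2, 136.1]
eef_rot: [3.141, -0.0, 0.075]
wrist_force: [0.4, 0.2, -2.1]
finger_gap: 19.6
finger_force: 50.0
```

>>> jog_arm(rows=[0,0,-0.04,0,0,0,1,0,0,0,0,0,0,1,0,0,0,0,0,0,1])

```text
clock: 12.28
eef_pos: [587.5, 190.2, 135.8]
eef_rot: [3.141, -0.0, 0.075]
wrist_force: [-1.1, -0.7, -0.4]
finger_gap: 19.8
finger_force: 50.0
```

>>> jog_arm(rows=[0,0,-0.04,0,0,0,1,0,0,0,0,0,0,1,0,0,0,0,0,0,1])

```text
clock: 12.53
eef_pos: [587.6, 190.2, 135.6]
eef_rot: [3.141, -0.001, 0.075]
wrist_force: [-1.0, 0.0, 1.4]
finger_gap: 19.8
finger_force: 50.0
```

>>> jog_arm(rows=[0,0,-0.04,0,0,0,1,0,0,0,0,0,0,1,0,0,0,0,0,0,1])

```text
clock: 12.78
eef_pos: [587.6, 190.3, 135.6]
eef_rot: [3.141, -0.001, 0.075]
wrist_force: [-2.9, -1.1, 5.5]
finger_gap: 19.7
finger_force: 50.0
```

Run:
```python
from cell import manip
from h import *
s=manip.read_state();print(s["eef_pos"],s["wrist_force"])
for n in("scene","side"):
    m=manip.camera_model(n);im,d=manip.camera(n)
    Q=cloud(d,m["K"],m["R"],m["t"]).reshape(-1,3);Q=Q[(abs(Q[:,0]-587)<40)&(abs(Q[:,1]-190)<40)]
    for lo,hi in((82,108),(119,126)):
        g=Q[(Q[:,2]>lo)&(Q[:,2]<hi)];print(n,lo,len(g),np.percentile(g,[2,50,98],axis=0).round(1).tolist())
    cv2.imwrite(f"pics/low_{n}.png",cv2.resize(im[110:210,195:295],(400,400),interpolation=cv2.INTER_CUBIC))
print(manip.read_state()["wrist_force"])
a=cv2.imread("pics/low_scene.png");b=cv2.imread("pics/low_side.png");cv2.imwrite("pics/low.png",np.hstack([a,b]))
```

```text
[587.63258357 190.26456396 135.56699411] [-2.88523462 -1.05044992  5.52051214]
scene 82 139 [[563.0, 164.0, 82.2], [578.9, 169.5, 97.2], [608.9, 194.9, 107.6]]
scene 119 152 [[556.7, 165.6, 119.3], [578.1, 178.8, 123.7], [617.4, 208.5, 125.8]]
side 82 151 [[560.6, 165.4, 82.3], [578.7, 171.4, 96.6], [607.8, 191.1, 107.6]]
side 119 163 [[555.2, 167.2, 119.7], [578.2, 181.2, 122.9], [614.2, 210.6, 124.9]]
[-3.53293591 -0.44486452  5.85572465]
```

View pics/low.png

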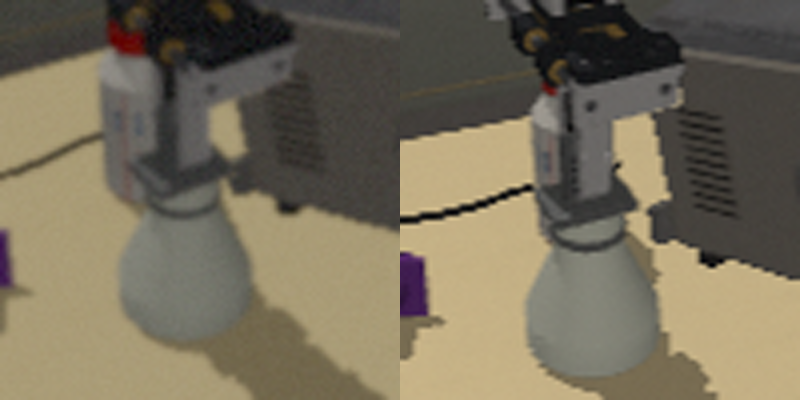

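The flange (180,175 and 585,205) sits on the rim with its top at 123 mm, and there is a light 5.5 N contact. Next I release.

>>> jog_arm(rows=[0,0,0,0,0,0,1,0,0,0,0,0,0,1,0,0,0,0,0,0,0.77,0,0,0,0,0,0,0.75,0,0,0,0,0,0,0.72,0,0,0,0,0,0,0.68,0,0,0,0,0,0,0.62,0,0,0,0,0,0,0.55,0,0,0,0,0,0,0.5,0,0,0,0,0,0,0.5,0,0,0,0,0,0,0.5], newtons=5)

```text
clock: 13.8
eef_pos: [587.6, 190.2, 135.0]
eef_rot: [3.141, -0.0, 0.075]
wrist_force: [0.4, 0.6, 0.9]
finger_gap: 46.9
finger_force: 0.0
```

>>> jog_arm(rows=[0,0,0.3,0,0,0,0.5,0,0,0.5,0,0,0,0.5,0,0,1,0,0,0,0.5,0,0,1,0,0,0,0.5,0,0,1,0,0,0,0.5,0,0,1,0,0,0,0.5,0,0,1,0,0,0,0.5,0,0,1,0,0,0,0.5,0,0,1,0,0,0,0.5,0,0,1,0,0,0,0.5,0,0,1,0,0,0,0.5,0,0,1,0,0,0,0.5,-1,-1,0,0,0,0,0.5,-1.5,-1.5,0,0,0,0,0.5,-2,-2,0,0,0,0,0.5,-2,-2,0,0,0,0,0.5,-1,-1,0,0,0,0,0.5,0,0,0,0,0,0,0.5])

```text
clock: 15.3
eef_pos: [511.5, 113.8, 244.0]
eef_rot: [3.141, -0.001, 0.073]
wrist_force: [-0.3, 0.6, -0.1]
finger_gap: 47.2
finger_force: 0.0
```

Run:
```python
from cell import manip
from h import *
s=manip.read_state();print(s["eef_pos"],s["wrist_force"],s["clock"])
A=[]
for n in("scene","wrist"):
    m=manip.camera_model(n);im,d=manip.camera(n)
    Q=cloud(d,m["K"],m["R"],m["t"]).reshape(-1,3);Q=Q[(abs(Q[:,0]-587)<60)&(abs(Q[:,1]-190)<60)]
    for lo,hi in((82,108),(117,127),(160,175)):
        g=Q[(Q[:,2]>lo)&(Q[:,2]<hi)]
        if len(g)>3:print(n,lo,len(g),np.percentile(g,[2,50,98],axis=0).round(1).tolist())
    if len(g)>3: A_=np.c_[g[:,:2]-g[:,:2].mean(0),np.ones(len(g))];print("top slope",np.linalg.lstsq(A_,g[:,2],rcond=None)[0])
    A.append(cv2.resize(im,(400,300)))
cv2.imwrite("pics/end.png",np.hstack(A))
```

```text
[511.48282068 113.83108871 244.04903191] [-0.29519946  0.62972485 -0.11365785] 15.3
scene 82 135 [[563.4, 163.2, 83.1], [578.9, 170.1, 97.5], [609.9, 196.5, 107.5]]
scene 117 184 [[557.0, 166.6, 117.5], [578.7, 178.6, 123.5], [617.6, 207.7, 126.6]]
scene 160 78 [[573.4, 177.0, 161.8], [587.8, 183.2, 168.6], [602.6, 199.0, 172.4]]
top slope [-2.21845305e-02  2.49715667e-01  1.67828113e+02]
wrist 82 154 [[572.5, 163.8, 93.9], [588.6, 166.3, 98.9], [603.5, 170.9, 106.6]]
wrist 117 2364 [[556.2, 167.1, 120.5], [585.0, 180.7, 122.6], [615.2, 210.2, 124.3]]
wrist 160 1296 [[571.8, 179.1, 161.0], [586.1, 188.2, 168.4], [599.9, 198.8, 170.0]]
top slope [-5.36160723e-03  1.19302846e-01  1.68002814e+02]
```

View pics/end.png

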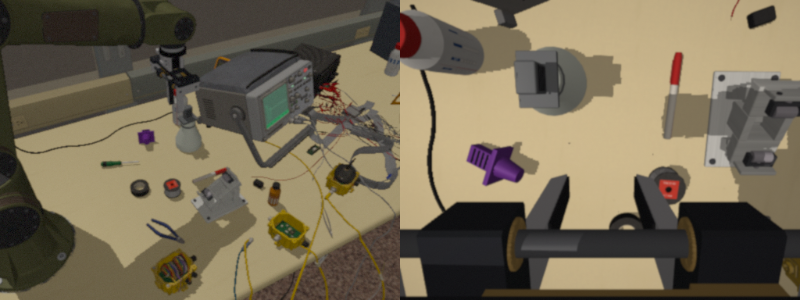

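The stopper stands upright in the neck with its flange centre at about (586,189), its top at 122.6 mm and the grip top at 168–169 mm, and the bystanders look unmoved. I'll hand in.

```bash
python3 -c "
from cell import manip
print(manip.sign_off())"
```

```text
the job is handed in; nothing more can be done
None
```

I pulled the stopper from the cradle, lowered it by hand onto the flask's rim with about 6 N of contact, released it, and handed the job in at about 15 s; the last images show it upright, but no verdict came back.

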